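Find the full denture-tablet tin by weight

TASK

The three tins of denture tablets in the caddy look alike, but only one is full and so clearly heavier than the other two. Swing the caddy's carry handle over, away from the robot, until it snaps fully home in its rest, then find the full tin by its weight. Finish still holding that tin up in the gripper, upright, with its base 15 cm or more above the counter, the handle still in its rest and the other two tins standing upright in the caddy's compartments; never tip or drop a tin, and leave the other things on the counter where they are.

Things in the scene. Friction and masses are not known exactly. Their poses are not given: they have to be found in the camera images.
- caddy: low white melamine caddy on rubber feet, does not move: 82 mm wide (x), 240 mm long (y), three compartments in a row along y, each 70 mm square inside, 75 mm apart. Floor 6 mm thick, front and back walls 35 mm high, dividers 30 mm, end panels 100 mm high, 10 mm thick. Origin: centre of its underside on the counter; z up, x points to the side the handle folds to, away from the robot
- handle (a joint): carry handle's angle (rad): 0 upright, its bar over the tins so that none can be lifted out; positive towards the caddy's +x. Starts at -0.3 to 0.5, stays where left (friction 0.18 N m). Range -0.40 to 1.57, the stop (level, bar beyond the far wall). At about 1.0 rad the arms meet sprung nibs and need some 5 to 8 N at the bar, ride over them, and snap behind them past 1.45; seated it reads above 1.50
- bar_mid (a point): middle of the handle's round steel bar, 12 mm diameter, 246 mm long along the caddy's y, carried by flat arms outside the end panels. The bar runs 110 mm from the hinge line: upright its centre is 185 mm above the counter; seated it is 75 mm above the counter and 110 mm from the caddy's middle line
- handle_hinge (a point): point on the handle's hinge line, half-way between the end panels, 75 mm above the counter over the caddy's origin; the hinge line runs along the caddy's y
- place_right (a point): centre of the floor of the compartment at the caddy's -y end (6 mm above the counter); a tin's centre stands 52.5 mm above it
- place_mid (a point): the same for the middle compartment
- place_left (a point): the same for the compartment at the caddy's +y end
- tin_a_mid (a point): tin: closed cylindrical slip-lid tin of bare metal, 60 mm diameter, 105 mm tall, one of three exactly alike (the letter tells nothing). It stands in a compartment, its top 111 mm above the counter. This point is its centre, 52.5 mm above its base; z is its axis. With contents, loose inside, it weighs 0.12 to 0.45 kg, the full one at least 0.1 kg more than either other
- tin_b_mid (a point): second tin, the same in looks and size as tin_a_mid, same point and axes
- tin_c_mid (a point): third tin, the same in looks and size as tin_a_mid, same point and axes
- denture_case: bystander: teal denture case with a press-button lid, 83 x 93 x 51 mm, loose, to the left of the caddy (+y); origin at the centre of its underside
- hairbrush: bystander: chrome hairbrush, 220 mm long (x), 62 mm wide, 30 mm high, lying bristles down, left of the caddy; origin under its middle
- trinket_dish: bystander: shallow white ceramic dish, 100 mm across, 22 mm high, right of the caddy (-y); origin at the centre of its underside
- denture_brush: bystander: white plastic denture brush, 180 mm long (x), 18 mm high, right of the caddy; origin under its middle
Mind the look-alikes: they are no part of the job. What is shaped like the part that bears tin_a_mid but black or orange is not meant.

How it is judged:
On the way:
1. the carry handle is snapped home in its rest, with all three tins still standing in the caddy (value of joint handle above 1.5 rad and z of each of tin_a_mid, tin_b_mid, tin_c_mid in the frame of caddy below 0.064 m), for 0.3 s.
At the end, for the whole second after the job is handed in: The gripper holds the heaviest tin still and upright (tilt under 0.25 rad), base 150 mm or more above the counter, resting on nothing else; handle above 1.50 rad; each other tin stands at rest on a compartment's floor, within 15 mm of its centre, tilt under 0.12 rad (value of joint handle above 1.5 rad and ((height (world z) of tin_a_mid above 0.2025 m and angle between tin_a_mid's own z axis and vertical below 0.25 rad and contact force between the fingers and tin_a above 1 N and linear speed of each of tin_a, tin_b, tin_c below 0.03 m/s and contact force between tin_a and caddy below 0.1 N and (horizontal distance between tin_b_mid and place_right below 0.015 m or horizontal distance between tin_b_mid and place_mid below 0.015 m or horizontal distance between tin_b_mid and place_left below 0.015 m) and z of each of tin_b_mid, tin_c_mid in the frame of caddy below 0.064 m and angle between each of tin_b_mid, tin_c_mid's own z axis and vertical below 0.12 rad and contact force between each of tin_b, tin_c and caddy below 3.1 N and contact force between tin_a and tin_b below 0.1 N and (horizontal distance between tin_c_mid and place_right below 0.015 m or horizontal distance between tin_c_mid and place_mid below 0.015 m or horizontal distance between tin_c_mid and place_left below 0.015 m) and contact force between tin_a and tin_c below 0.1 N) or (height (world z) of tin_b_mid above 0.2025 m and angle between tin_b_mid's own z axis and vertical below 0.25 rad and contact force between the fingers and tin_b above 1 N and linear speed of each of tin_b, tin_a, tin_c below 0.03 m/s and contact force between tin_b and caddy below 0.1 N and (horizontal distance between tin_a_mid and place_right below 0.015 m or horizontal distance between tin_a_mid and place_mid below 0.015 m or horizontal distance between tin_a_mid and place_left below 0.015 m) and z of each of tin_a_mid, tin_c_mid in the frame of caddy below 0.064 m and angle between each of tin_a_mid, tin_c_mid's own z axis and vertical below 0.12 rad and contact force between each of tin_a, tin_c and caddy below 3.1 N and contact force between tin_b and tin_a below 0.1 N and (horizontal distance between tin_c_mid and place_right below 0.015 m or horizontal distance between tin_c_mid and place_mid below 0.015 m or horizontal distance between tin_c_mid and place_left below 0.015 m) and contact force between tin_b and tin_c below 0.1 N) or (height (world z) of tin_c_mid above 0.2025 m and angle between tin_c_mid's own z axis and vertical below 0.25 rad and contact force between the fingers and tin_c above 1 N and linear speed of each of tin_c, tin_a, tin_b below 0.03 m/s and contact force between tin_c and caddy below 0.1 N and (horizontal distance between tin_a_mid and place_right below 0.015 m or horizontal distance between tin_a_mid and place_mid below 0.015 m or horizontal distance between tin_a_mid and place_left below 0.015 m) and z of each of tin_a_mid, tin_b_mid in the frame of caddy below 0.064 m and angle between each of tin_a_mid, tin_b_mid's own z axis and vertical below 0.12 rad and contact force between each of tin_a, tin_b and caddy below 3.1 N and contact force between tin_c and tin_a below 0.1 N and (horizontal distance between tin_b_mid and place_right below 0.015 m or horizontal distance between tin_b_mid and place_mid below 0.015 m or horizontal distance between tin_b_mid and place_left below 0.015 m) and contact force between tin_c and tin_b below 0.1 N))); the arm keeps its last pose, push and grip.
It fails at once if a tin is tipped by more than 0.6 rad (angle between any of tin_a_mid, tin_b_mid, tin_c_mid's own z axis and vertical above 0.6 rad).
It fails at once if a tin is dropped (falls out of the gripper at more than 0.7 m/s) ((linear speed of tin_a above 0.7 m/s and contact force between the fingers and tin_a below 0.1 N) or (linear speed of tin_b above 0.7 m/s and contact force between the fingers and tin_b below 0.1 N) or (linear speed of tin_c above 0.7 m/s and contact force between the fingers and tin_c below 0.1 N)).
It fails at once if a bystander on the counter is moved by more than 20 mm (distance of any of denture_case, hairbrush, trinket_dish, denture_brush from where it was at the start of the episode above 0.02 m).
It also fails if it takes over 67 s, if anything falls off the work surface, if the arm or the gripper's body presses on something with over 40 N, if the wrist force passes 120 N, or if a joint passes its speed limit or range.

ROBOT

A 6-joint arm with a two-finger parallel gripper is mounted at the origin on the work surface. World frame = base frame: x ahead of the robot, y to its left, z up, the work surface at z = 0. Lengths are in m, angles in rad, forces in N, time in s.
With the tool pointing down it reaches from about 0.3 to 0.875 m from the base axis. Payload 6.4 kg.
Tool frame: the origin (TCP) lies midway between the tips of the shut fingers; the grasp point (between the pads) lies ctrl.grip_point_offset behind it (ctrl.grip_point_offset is the distance from the TCP to the grasp point, in m); z points along the fingers, y is the direction in which the jaws open and shut (so a half turn about z gives the same grasp; the last joint's range is limited). The gripper opens to 85 mm and grips with 20 to 120 N. Pads are 22 mm wide; open, the fingers measure 114 mm over their backs; the gripper's body (76 mm by 85 mm) begins 54 mm behind the grasp point. The pads swing forward as they close: fully open they stand 13 mm farther back than shut.
Start: joints at [0.998, 0.181, 1.607, -0, 1.354, -0.206], TCP at [0.206, 0.537, 0.231] pointing down, gripper open.
Joint ranges: [-2.99, 2.99], [-0.89, 2.07], [0.3, 2.58], [-1.14, 4.28], [0, 2.63], [-3.12, 3.12]. Speed limits (rad/s): [2.57, 2.57, 3.01, 3.14, 3.14, 3.14].

INTERFACE

Orientations are given as a unit quaternion [w, x, y, z].
In Python, from bench import ctrl, viewer gives the robot as it stands.
- The arm moves only by the shell command python3 -m handwheel 'ROWS' [OPENING]. ROWS is JSON, a list of rows, each an object with "travel": the shift along the tool's x, y, z as a fraction of full scale, a list of three; "dr": the turn, a rotation vector about the tool's x, y, z as a fraction of full scale, a list of three. A call has 1 to 20 rows; each row shifts and turns the pose as measured when the row begins, along the tool's axes as they then stand; what a row does not reach is not made up. Full scale, the value 1, is 150 mm for a shift and 30 degrees for a turn. A row lasts 1/12 s, in which the tool goes at most 41.7 mm and 7.16 degrees, less where a joint would pass 70% of its speed; a pose out of reach is approached as far as the arm can. A call with a number of a shift or a turn outside -1 to 1 is refused whole. A call with a gripper value outside its range is refused whole. OPENING is the opening, from -1 (shut) to 1 (fully open), set as the call begins (- or left out, the last holds). The fingers move at their own pace and stop on an object; the grip force is fixed at half the most. Time passes only in rows, so rows that do not move let the fingers close. It gives the time, the measured TCP pose, the force and the opening at its end, in the units of the state.
- ctrl.get_obs(): the state, without advancing time (a new reading comes with each control period).
- viewer.camera(name): name is "side" or "top" or "wrist"; returns the picture (384x512x3 uint8, red, green, blue); there is no depth.
- viewer.get_calibration(name): a dict with "camera_matrix" (3x3 intrinsics, pixels), "R" (3x3) and "t" (3): a world point X has camera coordinates R X + t. Camera axes: x right, y down, z forward; pixel columns grow to the right and rows downward; lengths in m; the calibration is good to about 2 mm. A picture is of the moment at which its call begins: read the wrist's pose just before it. get_calibration takes no time and is no camera call; for the wrist camera it gives the pose at the moment of the call.
- ctrl.hand_in(): hands the job in, once; it reports no verdict.
The state is a dict: "time_s": time; "q": joint angles; "dq": joint speeds; "joint_efforts": joint torques, N m; "eef_pos": TCP position; "eef_rot": TCP orientation; "wrist_force": force on the tool from outside, world axes, zero at the start; "torque": the same for the moment, N m; "opening": opening from 0.0 (shut) to 1.0 (fully open).
Only numpy, scipy, OpenCV 4.12 (cv2) and the standard library are available. Lean on these libraries where they do the work, as an engineer would, in place of code of your own. Each camera call takes 0.05 s, during which the arm holds its last target. There are 200 camera calls.

## Working session

There is one attempt and no reset: what is moved stays moved. The work goes in short steps, Python scripts to look and compute and a shell command to move; the robot and the scene stay as the last step left them, time stands still between calls to the robot, and variables do not carry over. Pictures are saved under pics/ and viewed, about 8 in all and at most 12, crops included, and the job is handed in when it is done.

```bash
ls; mkdir -p pics; python3 - <<'E'
from bench import ctrl, viewer
import cv2, numpy as np
for n in("top","side"):
    cv2.imwrite(f"pics/{n}0.png",viewer.camera(n)[:,:,::-1])
    c=viewer.get_calibration(n);print(n,c)
o=ctrl.get_obs();print({k:np.round(v,3) for k,v in o.items()},ctrl.grip_point_offset)
E
```

```text
pics
top {'camera_matrix': array([[500.02843149,   0.        , 250.93854786],
       [  0.        , 500.02843149, 202.08782337],
       [  0.        ,   0.        ,   1.        ]]), 'R': array([[-0.05486007, -0.998488  ,  0.00347562],
       [-0.97609893,  0.0528962 , -0.21079105],
       [ 0.21028849, -0.01495656, -0.97752496]]), 't': array([-0.01038884,  0.54476897,  1.64094793])}
side {'camera_matrix': array([[395.92149863,   0.        , 258.12885859],
       [  0.        , 395.92149863, 195.51538285],
       [  0.        ,   0.        ,   1.        ]]), 'R': array([[ 0.81915205, -0.57329146, -0.01807811],
       [-0.43333476, -0.59790947, -0.67433319],
       [ 0.37578039,  0.56021529, -0.73820589]]), 't': array([-0.44330108,  0.29492393,  0.95972191])}
{'time_s': np.float64(0.1), 'q': array([ 0.998,  0.181,  1.608, -0.   ,  1.354, -0.206]), 'dq': array([ 0.   , -0.001, -0.003,  0.001,  0.001,  0.002]), 'joint_efforts': array([ 0.0000e+00, -4.4587e+01, -3.5224e+01, -0.0000e+00,  4.0000e-03,
       -0.0000e+00]), 'eef_pos': array([0.206, 0.536, 0.23 ]), 'eef_rot': array([-0.   ,  0.182,  0.983, -0.001]), 'wrist_force': array([ 0.623, -0.245, -0.134]), 'torque': array([-0.026, -0.028, -0.009]), 'opening': np.float64(0.998)} 0.0187
```

```bash
python3 - <<'E'
import cv2
for n in("top","side"):
    i=cv2.imread(f"pics/{n}0.png"); cv2.imwrite(f"pics/{n}0b.png",cv2.resize(i,(800,600),interpolation=cv2.INTER_CUBIC))
E
```

```text
(no output)
```

View pics/top0b.png

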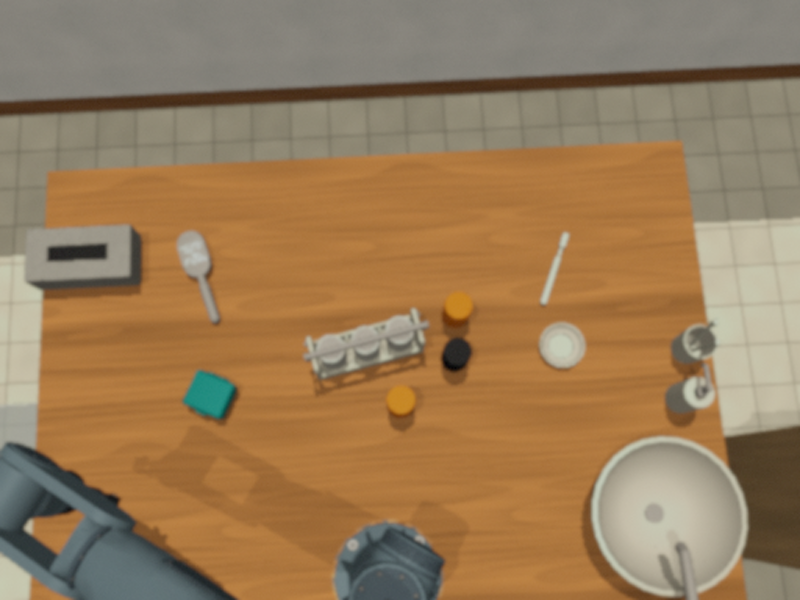

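View pics/side0b.png

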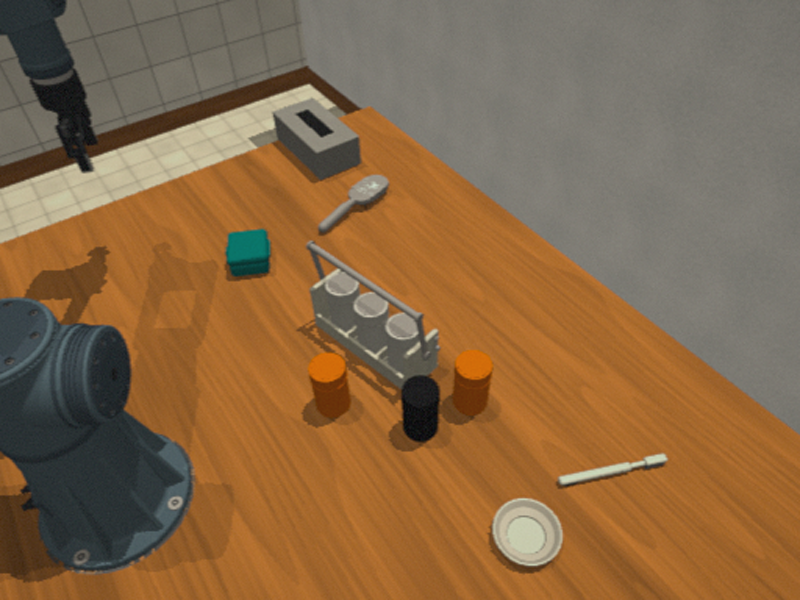

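Top: the caddy sits at about (365,345) of 800x600, yawed some 10°, with its three tins. Black and orange decoys stand right of it at (457,307), (456,353) and in front at (400,401). Next is an enlarged crop.

```bash
python3 - <<'E'
import cv2,numpy as np
i=cv2.imread("pics/top0.png")[185:275,185:310]; a=cv2.resize(i,None,fx=6,fy=6,interpolation=cv2.INTER_CUBIC)
cv2.imwrite("pics/c1.png",a)
i=cv2.imread("pics/side0.png")[145:255,185:325]; a=cv2.resize(i,None,fx=5,fy=5,interpolation=cv2.INTER_CUBIC)
cv2.imwrite("pics/c2.png",a); print(a.shape)
E
```

```text
(550, 700, 3)
```

View pics/c1.png

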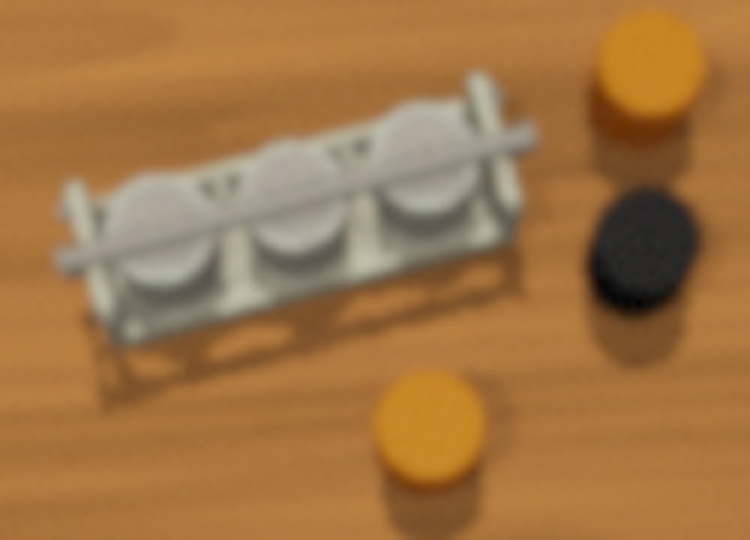

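View pics/c2.png

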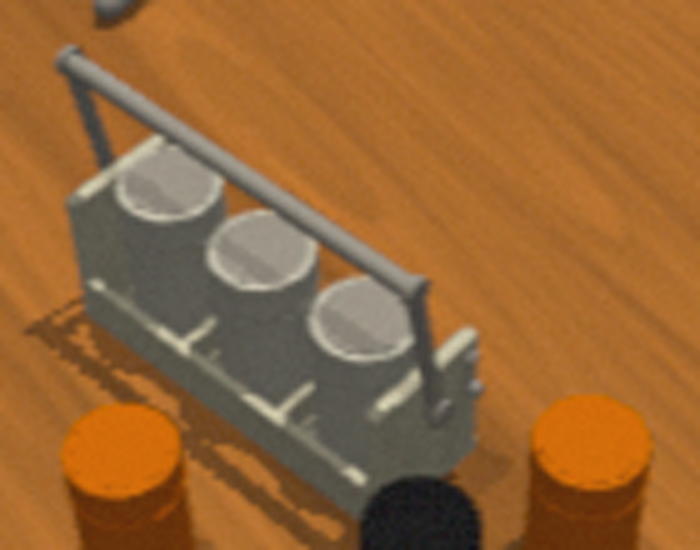

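```bash
cat > h.py <<'E'
from bench import ctrl, viewer
import numpy as np, cv2
from scipy.spatial.transform import Rotation as Ro
def P(n):
    c=viewer.get_calibration(n); return c["camera_matrix"]@np.c_[c["R"],c["t"]]
def onz(n,uv,z):
    p=P(n); A=np.c_[p[:,:2],-np.array([uv[0],uv[1],1])]; return np.r_[np.linalg.solve(A,-(p[:,2]*z+p[:,3]))[:2],z]
def tri(a,b):
    X=cv2.triangulatePoints(P("top"),P("side"),np.array(a,float),np.array(b,float)); return X[:3,0]/X[3,0]
T=lambda u,v:((u+.5)/6-.5+185,(v+.5)/6-.5+185)
S=lambda u,v:((u+.5)/5-.5+185,(v+.5)/5-.5+145)
E
python3 - <<'E'
from h import *
np.set_printoptions(precision=4,suppress=True)
tt=[(161,230),(296,196),(426,156)]; ss=[(170,184),(263,250),(363,318)]
for a,b in zip(tt,ss): print(onz("top",T(*a),.111),onz("side",S(*b),.111),tri(T(*a),S(*b)))
print("bar",tri(T(65,260),S(67,57)),tri(T(532,137),S(420,287)))
for n,a in (("o1",(652,62)),("bk",(648,238)),("o2",(430,425))): print(n,onz("top",T(*a),.105))
print("o1,o2 side",onz("side",S(592,445),.105),onz("side",S(123,452),.105))
print("panel corners",onz("top",T(75,190),.1),onz("top",T(480,78),.1),onz("top",T(115,325),.1),onz("top",T(512,208),.1))
print("dc",onz("top",(134,252),.05))
E
```

```text
[0.4696 0.0932 0.111 ] [0.4727 0.0914 0.111 ] [0.4712 0.0929 0.1097]
[0.4844 0.0191 0.111 ] [0.4876 0.0188 0.111 ] [0.4855 0.0187 0.1116]
[ 0.5027 -0.0529  0.111 ] [ 0.5038 -0.0527  0.111 ] [ 0.5029 -0.053   0.1116]
bar [0.4436 0.1381 0.1873] [ 0.4965 -0.1076  0.189 ]
o1 [ 0.55   -0.1807  0.105 ]
bk [ 0.4519 -0.1713  0.105 ]
o2 [ 0.3565 -0.0468  0.105 ]
o1,o2 side [ 0.5515 -0.1836  0.105 ] [ 0.3591 -0.0503  0.105 ]
panel corners [0.4964 0.1402 0.1   ] [ 0.5472 -0.0855  0.1   ] [0.4206 0.1209 0.1   ] [ 0.4734 -0.0986  0.1   ]
dc [0.396  0.3591 0.05  ]
```

Both views agree. The caddy centre is near (0.486, 0.019), yaw about 0.213, and the bar is at about -0.15 rad. First I turn the jaws along the caddy's x and shut them.

```bash
cat >> h.py <<'E'
C=np.array([.4862,.0190]); PSI=.213
ex=np.array([np.cos(PSI),np.sin(PSI)]); ey=np.array([-ex[1],ex[0]])
def go(xc,yc,z):
    "print shift needed in tool axes (in full-scale units) to caddy coords xc,yc, height z"
    o=ctrl.get_obs(); q=o["eef_rot"]; R=Ro.from_quat([q[1],q[2],q[3],q[0]])
    t=np.r_[C+xc*ex+yc*ey,z]; d=t-o["eef_pos"]
    Y=R.as_matrix()[:,1]; s=np.sign(Y[:2]@ex); Rt=np.c_[-s*np.r_[-ey,0]*-1,np.r_[s*ex,0],[0,0,-1]]
    Rt[:,0]=np.cross(Rt[:,1],Rt[:,2])
    p=o["eef_pos"][:2]-C
    print("t",round(float(o["time_s"]),2),"caddy xy",np.round([p@ex,p@ey],4),"z",round(o["eef_pos"][2],4),"F",np.round(o["wrist_force"],2),"op",round(float(o["opening"]),3))
    print("  travel",np.round(R.inv().apply(d)/.15,3),"dr",np.round((R.inv()*Ro.from_matrix(Rt)).as_rotvec(degrees=True)/30,3),"q",np.round(o["q"],2))
E
python3 -m handwheel '[{"travel":[0,0,-0.05],"dr":[0,0,0.23]},{"travel":[0,0,-0.05],"dr":[0,0,0.23]},{"travel":[0,0,-0.05],"dr":[0,0,0.23]},{"travel":[0,0,-0.05],"dr":[0,0,0.23]},{"travel":[0,0,0],"dr":[0,0,0.23]},{"travel":[0,0,0],"dr":[0,0,0.23]},{"travel":[0,0,0],"dr":[0,0,0.23]},{"travel":[0,0,0],"dr":[0,0,0.23]}]' -1
python3 -c "
from h import *
go(-.07,0,.25)"
```

```text
time_s: 0.77
eef_pos: [0.2044, 0.534, 0.2571]
eef_rot: [0.001, 0.63, 0.777, -0.005]
wrist_force: [-0.0, -0.8, 0.4]
opening: -0.003
t 0.77 caddy xy [-0.1666  0.5629] z 0.2571 F [-0.04 -0.82  0.42] op -0.003
  travel [-3.749  0.665  0.072] dr [-0.015  0.015 -0.01 ] q [1.   0.16 1.58 0.   1.41 0.79]
```

```bash
python3 -m handwheel '[{"travel":[-0.24,0.043,0],"dr":[0,0,0]},{"travel":[-0.24,0.043,0],"dr":[0,0,0]},{"travel":[-0.24,0.043,0],"dr":[0,0,0]},{"travel":[-0.24,0.043,0],"dr":[0,0,0]},{"travel":[-0.24,0.043,0],"dr":[0,0,0]},{"travel":[-0.24,0.043,0],"dr":[0,0,0]},{"travel":[-0.24,0.043,0],"dr":[0,0,0]},{"travel":[-0.24,0.043,0],"dr":[0,0,0]},{"travel":[-0.24,0.043,0],"dr":[0,0,0]},{"travel":[-0.24,0.043,0],"dr":[0,0,0]},{"travel":[-0.24,0.043,0],"dr":[0,0,0]},{"travel":[-0.24,0.043,0],"dr":[0,0,0]},{"travel":[-0.24,0.043,0],"dr":[0,0,0]},{"travel":[-0.24,0.043,0],"dr":[0,0,0]},{"travel":[-0.15,0.02,0],"dr":[0,0,0]},{"travel":[0,0,0],"dr":[0,0,0]}]' -1
python3 -c "
from h import *
go(-.07,0,.14)"
```

```text
time_s: 2.1
eef_pos: [0.4029, 0.0141, 0.2549]
eef_rot: [0.001, 0.631, 0.776, -0.009]
wrist_force: [-0.3, 0.5, 0.2]
opening: -0.0
t 2.1 caddy xy [-0.0825  0.0128] z 0.2549 F [-0.31  0.47  0.19] op -0.0
  travel [-0.075  0.093  0.766] dr [-0.024  0.022 -0.015] q [-0.25 -0.24  1.97 -0.02  1.42 -0.45]
```

```bash
python3 -m handwheel '[{"travel":[-0.02,0.01,0.19],"dr":[-0.02,0.02,-0.01]},{"travel":[-0.02,0.01,0.19],"dr":[0,0,0]},{"travel":[-0.02,0.01,0.19],"dr":[0,0,0]},{"travel":[-0.02,0.01,0.19],"dr":[0,0,0]},{"travel":[0,0,0],"dr":[0,0,0]}]'
python3 -c "
from h import *
go(.06,0,.138)"
```

```text
time_s: 2.52
eef_pos: [0.4124, 0.0016, 0.1388]
eef_rot: [0.002, 0.631, 0.776, 0.001]
wrist_force: [-1.3, 0.5, -0.7]
opening: 0.001
t 2.52 caddy xy [-0.0758 -0.0014] z 0.1388 F [-1.31  0.52 -0.73] op 0.001
  travel [0.017 0.905 0.008] dr [ 0.006  0.004 -0.016] q [-0.29 -0.09  2.09 -0.    1.14 -0.49]
```

```bash
python3 -m handwheel '[{"travel":[0,0.06,0],"dr":[0,0,0]},{"travel":[0,0.06,0],"dr":[0,0,0]},{"travel":[0,0.06,0],"dr":[0,0,0]},{"travel":[0,0.06,0],"dr":[0,0,0]},{"travel":[0,0.06,0],"dr":[0,0,0]},{"travel":[0,0.06,0],"dr":[0,0,0]},{"travel":[0,0.06,0],"dr":[0,0,0]},{"travel":[0,0.06,0],"dr":[0,0,0]},{"travel":[0,0.06,0],"dr":[0,0,0]},{"travel":[0,0.06,0],"dr":[0,0,0]},{"travel":[0,0.06,0],"dr":[0,0,0]},{"travel":[0,0.06,0],"dr":[0,0,0]},{"travel":[0,0.06,0],"dr":[0,0,0]},{"travel":[0,0.06,0],"dr":[0,0,0]},{"travel":[0,0,0],"dr":[0,0,0]}]'
python3 - <<'E'
from h import *
go(.055,0,.138)
c=viewer.get_calibration("side")
a=viewer.camera("side")[135:265,175:335,::-1]
cv2.imwrite("pics/p1.png",cv2.resize(a,None,fx=4,fy=4,interpolation=cv2.INTER_CUBIC))
E
```

```text
time_s: 3.77
eef_pos: [0.5459, 0.0331, 0.1409]
eef_rot: [-0.001, 0.63, 0.777, -0.001]
wrist_force: [-0.3, -0.1, 0.1]
opening: 0.002
t 3.77 caddy xy [0.0613 0.0011] z 0.1409 F [-0.35 -0.09  0.13] op 0.002
  travel [-0.008 -0.042  0.02 ] dr [-0.004 -0.    -0.01 ] q [-0.16  0.22  1.76 -0.    1.17 -0.36]
```

View pics/p1.png

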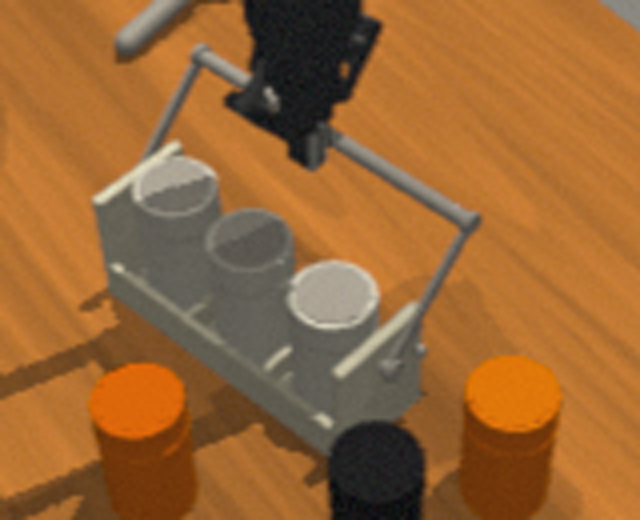

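The bar leans past the tins, its ends at (200,52) and (472,220) in the crop. All tins are standing.

```bash
cat >> h.py <<'E'
def theta(px):
    best=[]
    for th in np.arange(-.4,1.58,.01):
        e=0
        for y,(u,v) in zip((.123,-.123),px):
            X=np.r_[C+.11*np.sin(th)*ex+y*ey,.075+.11*np.cos(th),1]; p=P("side")@X; e+=np.hypot(*(p[:2]/p[2]-[u,v]))/2
        best.append((round(e,2),round(th,2)))
    return min(best)
E
python3 -m handwheel '[{"travel":[0,-0.03,-0.1],"dr":[0,0,0]},{"travel":[0,0,-0.2],"dr":[0,0,0]},{"travel":[0,0,-0.15],"dr":[0,0,0]},{"travel":[0,0,0],"dr":[0,0,0]}]'
python3 -c "
from h import *
print(theta([(200/4+175,52/4+135),(472/4+175,220/4+135)]))
go(.09,0,.16)"
```

```text
time_s: 4.15
eef_pos: [0.541, 0.0324, 0.2098]
eef_rot: [-0.001, 0.63, 0.777, -0.001]
wrist_force: [0.5, -0.2, -0.0]
opening: 0.004
(np.float64(1.53), np.float64(0.81))
t 4.15 caddy xy [0.0564 0.0015] z 0.2098 F [ 0.52 -0.25 -0.03] op 0.004
  travel [-0.009  0.225  0.331] dr [-0.006 -0.002 -0.01 ] q [-0.16  0.13  1.71  0.    1.3  -0.37]
```

```bash
python3 -m handwheel '[{"travel":[0,0.11,0],"dr":[0,0,0]},{"travel":[0,0.11,0],"dr":[0,0,0]},{"travel":[0,0.01,0.15],"dr":[0,0,0]},{"travel":[0,0.01,0.15],"dr":[0,0,0]},{"travel":[0,0.01,0.06],"dr":[0,0,0]},{"travel":[0,0.01,0.06],"dr":[0,0,0]},{"travel":[0,0.01,0.06],"dr":[0,0,0]},{"travel":[0,0.01,0.06],"dr":[0,0,0]},{"travel":[0,0.01,0.06],"dr":[0,0,0]},{"travel":[0,0.01,0.06],"dr":[0,0,0]},{"travel":[0,0,0.06],"dr":[0,0,0]},{"travel":[0,0,0.05],"dr":[0,0,0]}]'
python3 -c "
from h import *
go(.103,0,.081)"
```

```text
time_s: 5.15
eef_pos: [0.6046, 0.0435, 0.1023]
eef_rot: [0.015, 0.631, 0.776, 0.014]
wrist_force: [5.3, 5.9, 5.9]
opening: 0.003
t 5.15 caddy xy [ 0.1209 -0.0011] z 0.1023 F [5.29 5.93 5.86] op 0.003
  travel [ 0.007 -0.125  0.137] dr [ 0.079  0.012 -0.015] q [-0.13  0.36  1.66  0.01  1.08 -0.34]
```

```bash
python3 -m handwheel '[{"travel":[0,0,-0.15],"dr":[0,0,0]},{"travel":[0,-0.06,-0.1],"dr":[0.04,0,0]},{"travel":[0,-0.06,0],"dr":[0.04,0,0]},{"travel":[0,0,0],"dr":[0,0,0]}]'
python3 - <<'E'
from h import *
go(.103,0,.105)
a=viewer.camera("side")[135:265,175:335,::-1]
cv2.imwrite("pics/p2.png",cv2.resize(a,None,fx=4,fy=4,interpolation=cv2.INTER_CUBIC))
E
```

```text
time_s: 5.48
eef_pos: [0.5885, 0.0405, 0.1399]
eef_rot: [0.004, 0.631, 0.776, -0.0]
wrist_force: [-0.2, 1.0, 0.3]
opening: -0.004
t 5.48 caddy xy [ 0.1046 -0.0006] z 0.1399 F [-0.16  0.95  0.32] op -0.004
  travel [ 0.005 -0.012  0.233] dr [ 0.009  0.013 -0.014] q [-0.13  0.3   1.65 -0.01  1.18 -0.33]
```

View pics/p2.png

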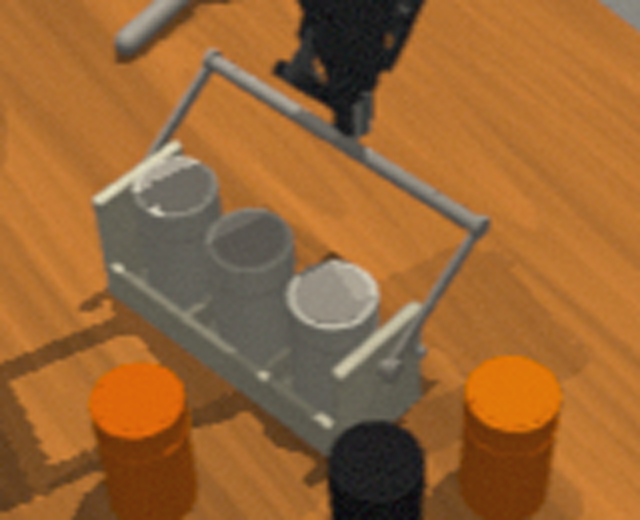

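The fingertips slipped past the far side of the bar, which is now at (212,58)-(485,225), about 0.9 rad. I'll lift, come back in over the bar and press along the arc.

```bash
python3 -m handwheel '[{"travel":[0,0.02,-0.15],"dr":[0,0,0]},{"travel":[0,0,-0.15],"dr":[0,0,0]},{"travel":[0,-0.07,0],"dr":[0,0,0]},{"travel":[0,-0.07,0],"dr":[0,0,0]},{"travel":[0,0,0],"dr":[0,0,0]}]'
python3 -c "
from h import *
print(theta([(212/4+175,58/4+135),(485/4+175,225/4+135)]))
go(.084,0,.15)"
```

```text
time_s: 5.95
eef_pos: [0.5661, 0.0366, 0.1792]
eef_rot: [-0.001, 0.631, 0.776, -0.004]
wrist_force: [0.2, 0.1, 0.2]
opening: -0.004
(np.float64(1.96), np.float64(0.95))
t 5.95 caddy xy [0.0818 0.0003] z 0.1792 F [0.23 0.14 0.21] op -0.004
  travel [-0.001  0.016  0.195] dr [-0.013  0.007 -0.015] q [-0.14  0.22  1.67 -0.01  1.26 -0.34]
```

```bash
python3 -m handwheel '[{"travel":[0,0,0.1],"dr":[0,0,0]},{"travel":[0,0.015,0.1],"dr":[0,0,0]},{"travel":[0,0.015,0.05],"dr":[0,0,0]},{"travel":[0,0.015,0.05],"dr":[0,0,0]},{"travel":[0,0.015,0.05],"dr":[0,0,0]},{"travel":[0,0.015,0.05],"dr":[0,0,0]}]'
python3 -c "
from h import *
go(.1,0,.1)"
```

```text
time_s: 6.45
eef_pos: [0.5761, 0.038, 0.1152]
eef_rot: [-0.001, 0.632, 0.775, -0.004]
wrist_force: [3.2, 1.4, 5.7]
opening: -0.001
t 6.45 caddy xy [ 0.0919 -0.0004] z 0.1152 F [3.21 1.37 5.68] op -0.001
  travel [0.004 0.055 0.101] dr [-0.015  0.007 -0.018] q [-0.14  0.32  1.69 -0.01  1.14 -0.34]
```

```bash
python3 -m handwheel '[{"travel":[0,0.015,0.05],"dr":[0,0,0]},{"travel":[0,0.015,0.05],"dr":[0,0,0]},{"travel":[0,0.01,0.05],"dr":[0,0,0]}]'
python3 -c "
from h import *
go(.105,0,.081)"
```

```text
time_s: 6.7
eef_pos: [0.5829, 0.0394, 0.0907]
eef_rot: [-0.001, 0.631, 0.775, -0.004]
wrist_force: [-0.4, -0.2, 0.5]
opening: 0.0
t 6.7 caddy xy [ 0.0989 -0.0005] z 0.0907 F [-0.4  -0.2   0.49] op 0.0
  travel [0.004 0.041 0.065] dr [-0.014  0.007 -0.018] q [-0.13  0.37  1.68 -0.01  1.1  -0.33]
```

Force has fallen away, so it has probably snapped. I'll press on to the stop, then lift and look.

```bash
python3 -m handwheel '[{"travel":[0,0.03,0.04],"dr":[0,0,0]},{"travel":[0,0.01,0.03],"dr":[0,0,0]},{"travel":[0,0,0.01],"dr":[0,0,0]}]'
python3 -m handwheel '[{"travel":[0,0,-0.2],"dr":[0,0,0]},{"travel":[0,0,-0.25],"dr":[0,0,0]},{"travel":[0,0,-0.25],"dr":[0,0,0]},{"travel":[0,-0.2,-0.2],"dr":[0,0,0]},{"travel":[0,-0.2,-0.1],"dr":[0,0,0]},{"travel":[0,-0.2,0],"dr":[0,0,0]},{"travel":[0,0,0],"dr":[-0.014,0.007,-0.018]}]' 1
python3 - <<'E'
from h import *
go(0,0,.16)
a=viewer.camera("side")[135:265,175:335,::-1]
cv2.imwrite("pics/p3.png",cv2.resize(a,None,fx=4,fy=4,interpolation=cv2.INTER_CUBIC))
E
```

```text
time_s: 6.95
eef_pos: [0.5843, 0.0399, 0.0735]
eef_rot: [-0.005, 0.631, 0.776, -0.008]
wrist_force: [-7.1, 0.9, 26.0]
opening: 0.003
time_s: 7.53
eef_pos: [0.4978, 0.0229, 0.2255]
eef_rot: [-0.007, 0.627, 0.779, -0.006]
wrist_force: [-0.2, -0.4, -1.3]
opening: 0.973
t 7.53 caddy xy [0.0121 0.0014] z 0.2255 F [-0.21 -0.4  -1.33] op 0.973
  travel [-0.011 -0.073  0.438] dr [-0.035 -0.008  0.004] q [-0.19  0.03  1.79 -0.    1.35 -0.4 ]
```

View pics/p3.png

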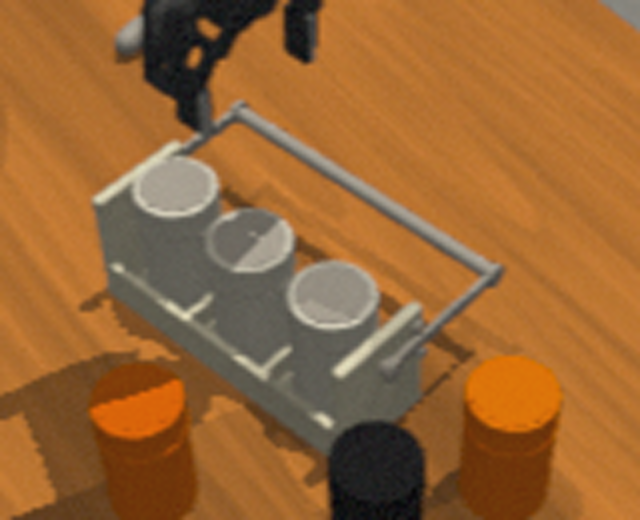

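The bar ends are now at (240,108) and (493,272), and all tins stand. I'll confirm the angle while straightening over the middle tin.

```bash
python3 -m handwheel '[{"travel":[0,-0.07,0.1],"dr":[-0.035,-0.008,0.004]},{"travel":[0,0,0.15],"dr":[0,0,0]},{"travel":[0,0,0],"dr":[0,0,0]}]'
python3 - <<'E'
from h import *
px=[(240/4+175,108/4+135),(493/4+175,272/4+135)];print(theta(px))
for th in (1.4,1.57):
  for y in (.123,-.123):
    X=np.r_[C+.11*np.sin(th)*ex+y*ey,.075+.11*np.cos(th),1]; p=P("side")@X; print(th,(p[:2]/p[2]-[175,135])*4)
go(0,0,.065)
import time
for i in range(3): print(np.round(ctrl.get_obs()["wrist_force"],2))
cal=viewer.get_calibration("wrist"); a=viewer.camera("wrist"); cv2.imwrite("pics/w1.png",a[:,:,::-1])
p=cal["camera_matrix"]@np.c_[cal["R"],cal["t"]]
for y in (-.075,0,.075):
  v=p@np.r_[C+y*ey,.111,1]; print("pred tin top",np.round(v[:2]/v[2],1), v[2].round(3))
E
```

```text
time_s: 7.83
eef_pos: [0.4926, 0.0201, 0.1894]
eef_rot: [0.005, 0.628, 0.778, 0.004]
wrist_force: [-0.1, -0.3, -1.3]
opening: 1.001
(np.float64(0.97), np.float64(1.54))
1.4 [234.1308842   95.47064553]
1.4 [488.47554098 257.75864885]
1.57 [237.17806191 112.52003967]
1.57 [488.46756418 274.44939966]
t 7.83 caddy xy [ 0.0065 -0.0003] z 0.1894 F [-0.05 -0.32 -1.34] op 1.001
  travel [ 0.004 -0.053  0.829] dr [ 0.023  0.006 -0.002] q [-0.2   0.03  1.86  0.    1.24 -0.41]
[-0.05 -0.32 -1.34]
[-0.05 -0.32 -1.34]
[-0.05 -0.32 -1.34]
pred tin top [243.8 285.1] 0.257
pred tin top [242.8 204.2] 0.234
pred tin top [241.6 105.6] 0.211
```

View pics/w1.png

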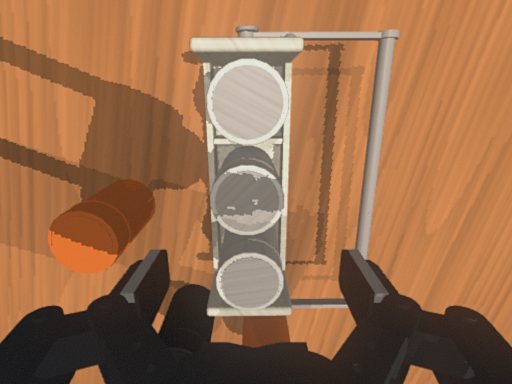

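The wrist view shows the handle down on the far side (theta fit 1.54), clear of the fingers. Tin tops are at (248,102), (249,198) and (250,281).

```bash
python3 - <<'E'
from h import *
for uv in ((248,102),(249,198),(250,281)):
    X=onz("wrist",uv,.111); d=X[:2]-C; print(X.round(4),(d@ex).round(4),(d@ey).round(4))
E
```

```text
[0.4753 0.0956 0.111 ] 0.0056 0.0771
[0.4911 0.0244 0.111 ] 0.0059 0.0042
[ 0.5078 -0.0505  0.111 ] 0.0064 -0.0725
```

```bash
sed -i 's/^C=.*/C=np.array([.4862,.0190])+.004*np.array([.9774,.2114])+.0025*np.array([-.2114,.9774]); PSI=.213/' h.py
python3 -m handwheel '[{"travel":[0.017,-0.02,0.06],"dr":[0.023,0.006,0]},{"travel":[0,0,0.15],"dr":[0,0,0]},{"travel":[0,0,0.15],"dr":[0,0,0]},{"travel":[0,0,0.15],"dr":[0,0,0]},{"travel":[0,0,0.15],"dr":[0,0,0]},{"travel":[0,0,0.12],"dr":[0,0,0]},{"travel":[0,0,0],"dr":[0,0,0]}]'
python3 -c "
from h import *
go(0,0,.068)"
```

```text
time_s: 8.47
eef_pos: [0.4985, 0.0222, 0.0733]
eef_rot: [0.003, 0.628, 0.778, 0.002]
wrist_force: [-1.1, 0.2, 0.2]
opening: 0.999
t 8.47 caddy xy [ 0.0087 -0.0019] z 0.0733 F [-1.06  0.18  0.22] op 0.999
  travel [ 0.013 -0.058  0.035] dr [0.013 0.006 0.   ] q [-0.19  0.22  1.92  0.    0.99 -0.41]
```

```bash
python3 -m handwheel '[{"travel":[0.01,-0.03,0.02],"dr":[0.013,0.006,0]},{"travel":[0,-0.03,0.015],"dr":[0,0,0]},{"travel":[0,0,0],"dr":[0,0,0]}]'
python3 -c "
from h import *
go(0,0,.068)"
python3 -m handwheel '[{"travel":[0,0,0],"dr":[0,0,0]},{"travel":[0,0,0],"dr":[0,0,0]},{"travel":[0,0,0],"dr":[0,0,0]},{"travel":[0,0,0],"dr":[0,0,0]},{"travel":[0,0,0],"dr":[0,0,0]},{"travel":[0,0,0],"dr":[0,0,0]},{"travel":[0,0,0],"dr":[0,0,0]},{"travel":[0,0,0],"dr":[0,0,0]}]' -1
python3 -c "
from h import *
go(0,0,.068)"
```

```text
time_s: 8.72
eef_pos: [0.4902, 0.0221, 0.0685]
eef_rot: [-0.001, 0.628, 0.779, -0.0]
wrist_force: [-0.6, 0.4, 1.5]
opening: 1.003
t 8.72 caddy xy [ 0.0006 -0.0003] z 0.0685 F [-0.57  0.39  1.51] op 1.003
  travel [ 0.002 -0.004  0.003] dr [-0.002 -0.002  0.002] q [-0.2   0.22  1.94  0.    0.99 -0.41]
time_s: 9.38
eef_pos: [0.4908, 0.0219, 0.0712]
eef_rot: [0.001, 0.628, 0.778, 0.0]
wrist_force: [-0.4, 0.6, -3.8]
opening: 0.697
t 9.38 caddy xy [ 0.0011 -0.0007] z 0.0712 F [-0.41  0.63 -3.79] op 0.697
  travel [ 0.005 -0.008  0.021] dr [0.003 0.001 0.001] q [-0.2   0.21  1.94  0.    0.99 -0.41]
```

Gripped at 0.697 × 85 ≈ 59 mm. Lift 30 mm and weigh.

```bash
Z='{"travel":[0,0,0],"dr":[0,0,0]}'; python3 -m handwheel '[{"travel":[0,0,-0.05],"dr":[0,0,0]},{"travel":[0,0,-0.05],"dr":[0,0,0]},{"travel":[0,0,-0.05],"dr":[0,0,0]},{"travel":[0,0,-0.05],"dr":[0,0,0]},{"travel":[0,0,0],"dr":[0,0,0]},{"travel":[0,0,0],"dr":[0,0,0]},{"travel":[0,0,0],"dr":[0,0,0]}]'
for i in 1 2 3; do python3 -m handwheel '[{"travel":[0,0,0],"dr":[0,0,0]},{"travel":[0,0,0],"dr":[0,0,0]}]' | grep -E 'force|pos'; done
python3 -c "
from h import *
go(0,0,.068)"
```

```text
time_s: 9.97
eef_pos: [0.4913, 0.0218, 0.1054]
eef_rot: [0.001, 0.628, 0.778, 0.001]
wrist_force: [-0.8, -0.0, -3.8]
opening: 0.697
eef_pos: [0.4912, 0.0219, 0.1053]
wrist_force: [-0.3, 0.6, -4.6]
eef_pos: [0.4907, 0.0219, 0.1047]
wrist_force: [-1.2, 0.2, -5.3]
eef_pos: [0.4903, 0.022, 0.1041]
wrist_force: [-0.1, -0.6, -3.3]
t 10.47 caddy xy [ 0.0007 -0.0004] z 0.1041 F [-0.1  -0.59 -3.33] op 0.693
  travel [ 0.003 -0.005  0.241] dr [0.002 0.    0.001] q [-0.2   0.15  1.92  0.    1.07 -0.41]
```

```bash
cat >> h.py <<'E'
def weigh(n=20):
    F=[];J=[]
    for i in range(n):
        viewer.camera("side"); o=ctrl.get_obs(); F.append(o["wrist_force"][2]); J.append(o["joint_efforts"][1:3])
    print("Fz",np.mean(F).round(3),"+-",(np.std(F)/n**.5).round(3),"J",np.mean(J,0).round(3),"z",o["eef_pos"][2].round(4))
E
python3 -c "
from h import *
weigh();go(0,0,.0715)"
```

```text
Fz -4.252 +- 0.112 J [-39.721 -31.525] z 0.1044
t 11.47 caddy xy [ 0.0008 -0.0005] z 0.1044 F [-0.51  0.49 -4.27] op 0.699
  travel [ 0.003 -0.006  0.219] dr [0.002 0.    0.001] q [-0.2   0.15  1.92  0.    1.07 -0.41]
```

The middle tin weighs 4.25 N, about 0.43 kg. Unloaded readings hover around 0. The stated maximum is 0.45 kg, and the full tin is at least 0.1 kg heavier than either other, so another full tin would need 0.53 kg or more. This is the full one, so I'll lift it.

```bash
python3 -m handwheel '[{"travel":[0,0,-0.05],"dr":[0,0,0]},{"travel":[0,0,-0.1],"dr":[0,0,0]},{"travel":[0,0,-0.1],"dr":[0,0,0]},{"travel":[0,0,-0.1],"dr":[0,0,0]},{"travel":[0,0,-0.1],"dr":[0,0,0]},{"travel":[0,0,-0.1],"dr":[0,0,0]},{"travel":[0,0,-0.1],"dr":[0,0,0]},{"travel":[0,0,-0.1],"dr":[0,0,0]},{"travel":[0,0,-0.1],"dr":[0,0,0]},{"travel":[0,0,-0.1],"dr":[0,0,0]},{"travel":[0,0,-0.05],"dr":[0,0,0]},{"travel":[0,0,0],"dr":[0,0,0]},{"travel":[0,0,0],"dr":[0,0,0]},{"travel":[0,0,0],"dr":[0,0,0]}]'
python3 - <<'E'
from h import *
weigh(10);go(0,0,.25)
a=viewer.camera("side")[95:265,175:345,::-1]
cv2.imwrite("pics/p4.png",cv2.resize(a,None,fx=3.5,fy=3.5,interpolation=cv2.INTER_CUBIC))
p=P("side")@np.r_[C,.15,1];print("pixel of z=.15 on axis",((p[:2]/p[2])-[175,95])*3.5)
E
```

```text
time_s: 12.63
eef_pos: [0.4885, 0.0224, 0.266]
eef_rot: [0.0, 0.628, 0.779, 0.0]
wrist_force: [0.6, 0.0, -4.9]
opening: 0.695
Fz -4.646 +- 0.181 J [-35.764 -38.155] z 0.2662
t 13.13 caddy xy [-0.0009  0.0003] z 0.2662 F [ 0.19 -0.97 -4.96] op 0.698
  travel [-0.002  0.006  0.108] dr [0.002 0.    0.002] q [-0.2  -0.05  1.78  0.    1.41 -0.41]
pixel of z=.15 on axis [214.40516659 309.77898098]
```

View pics/p4.png

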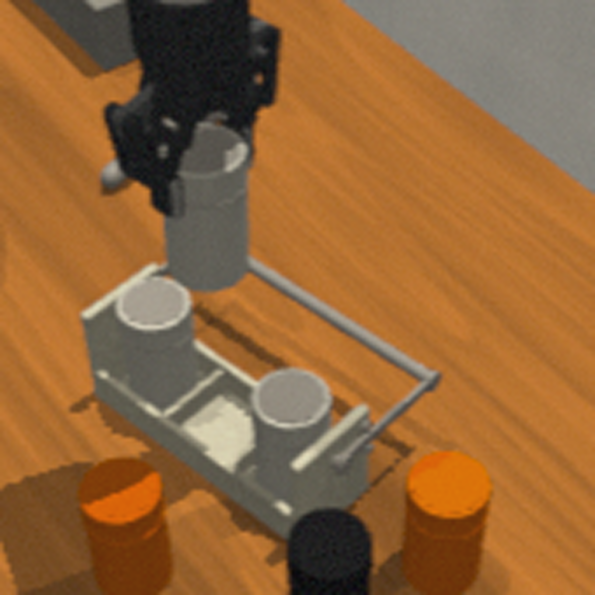

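The tin hangs upright. Its base is near (207,280), clearly above the 150 mm mark on the axis at (214,310). The handle is seated and the other two tins are standing. The second weighing, 4.6 N, agrees with the first.

```bash
python3 -c "
from h import *
print(ctrl.hand_in())"
```

```text
the job is handed in; nothing more can be done
None
```

The job is handed in, with the middle tin held up in the gripper as the full one; `hand_in` gave no verdict.

- **Handle:** I pushed the bar over and pressed it down to its stop. On the first press the fingertips slipped off the far side of the bar; the second press seated it, ending at 26 N against the stop. The image fit then read about 1.54 rad, a small margin over the required 1.50.
- **Full tin:** I lifted only the middle tin. Two weighings gave 4.25 ± 0.11 N and 4.65 ± 0.18 N, or 0.43 to 0.47 kg, with unloaded readings scattered around zero. The two differ by slightly more than their noise. I did not weigh the other two. A heavier tin would have to weigh at least 0.53 kg, which is above the stated 0.45 kg maximum.
- **Final picture:** The tin hangs upright, its base about 0.2 m above the counter by the arm's height reading. The handle is in its rest and the other two tins stand in their compartments. I did not measure those two tins against the 15 mm limit; nothing had touched them.
- **Other items:** The decoys in view look unmoved. I did not check the denture case, hairbrush, dish or denture brush at the end; the arm passed well above them.

Simulated time at hand-in was about 13 s of the 67 s allowed.

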